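# Load the tube block into the school lab's block heater

### The job

Load the block heater: pick up the aluminium tube block that has the single row of three wide holes and set it down, not dropped, upright in the shallow rectangular well on top of the heater, flat on the well's floor so that it holds the sensing pin there pressed down, then let go. Leave the other aluminium block, the one with two rows of small holes, where it stands.

Things in the scene. Friction and masses are not known exactly. Their poses are not given: they have to be found in the camera images.
- block_wide_center (a point): The block to load: a bare aluminium block, 50 mm (its x) by 80 mm (its y) by 70 mm high, about 0.6 kg, standing loose on the table, with three 18 mm round holes in one row along its y in the top. This point is its centre, half-way up (35 mm above its underside); z up. It is the same turned by half a turn.
- block_narrow_center (a point): The other block, to be left alone: same aluminium, same 50 by 80 by 70 mm and axes, but with eight 9 mm holes in two rows of four. This point is its centre, half-way up.
- well (a point): Centre of the floor of the well in the top of the block heater, a fixed white box 190 (x) by 150 (y) by 82 mm high with a flat top. The well is 70 mm wide (its x), 100 mm long (its y), 10 mm deep: the block's 80 mm side goes along its y, either way round, 10 mm to spare per side. Floor 72 mm above the table. x points away from the dark control panel; the box's centre is 20 mm from here towards -x.
- pin (a joint): The block-present sensing pin: a brass pin 10 mm across that stands 5.5 mm up from the centre of the well's floor on a weak spring (0.5 to 1.6 N; the block's own weight holds it down). 0 is up (m), about 0.0055 is pressed level with the floor.

How it is judged:
By the outcome, as a careful person would: the job done as asked, in the order asked, and still so for the second after the job is handed in, with the robot touching nothing.
It also fails if it takes over 32 s, if anything falls off the work surface, if the arm or the gripper's body presses on something with over 40 N, if the wrist force passes 120 N, or if a joint passes its speed limit or range.

### The arm

A 6-joint arm with a two-finger parallel gripper is mounted at the origin on the work surface. World frame = base frame: x ahead of the robot, y to its left, z up, the work surface at z = 0. Lengths are in mm, angles in rad, forces in N, time in s.
With the tool pointing down it reaches from about 350 to 975 mm from the base axis. Payload 7.1 kg.
Tool frame: the origin (TCP) lies midway between the tips of the shut fingers; the grasp point (between the pads) lies 19 mm behind it (ctrl.grasp_offset is the distance from the TCP to the grasp point, in mm); z points along the fingers, y is the line along which they close (so a half turn about z gives the same grasp; the last joint's range is limited). The gripper opens to 88 mm and grips with 3 to 60 N. Pads are 20 mm wide; open, the fingers measure 115 mm over their backs; the gripper's body (75 mm by 178 mm) begins 61 mm behind the grasp point.
Start: joints at [-1.311, 0.423, 1.63, -0, 1.089, -0.019], TCP at [172.02, -600.844, 222.675] pointing down, gripper open.
Joint ranges: [-3, 3], [-0.9, 2.11], [0.09, 2.58], [-1.31, 4.45], [0.11, 2.69], [-2.54, 2.54]. Speed limits (rad/s): [2.39, 2.39, 3.01, 3.14, 3.14, 3.14].

### API

Orientations are given as a rotation vector (axis times angle).
In Python, from workcell import ctrl gives the robot as it stands. The module is installed in compiled form; this text tells all that it offers.
- The arm moves only by the tool servo_tool, never from a script. Its argument "rows" is a list of rows, each a list of 7 numbers: the turn, a rotation vector about the tool's x, y, z as a fraction of full scale, then the shift along the tool's x, y, z as a fraction of full scale, then the finger opening in mm, from 0 to 87.8. A call has 1 to 10 rows; each row is the pose to reach, as a shift and turn from the pose commanded when the call began, along the tool's axes at that moment; what a row does not reach only later rows make up. Full scale, the value 1, is 20 cm for a shift and 1.5 rad for a turn. A row lasts 1/8 s, in which the tool goes at most 62.5 mm and 10.7 degrees, less where a joint would pass 70% of its speed; a pose out of reach is approached as far as the arm can. A call with a number of a shift or a turn outside -1 to 1 is refused whole. A call with a gripper value outside its range is refused whole. The fingers move at their own pace and stop on an object; the grip force is fixed at half the most. Time passes only in rows, so rows that repeat a pose let the fingers close. It gives the time, the measured TCP pose, the force, the opening and the grip force at its end, in the units of the state.
- ctrl.get_obs(): the state, without advancing time (a new reading comes with each control period).
- ctrl.get_image(name): name is "side" or "top"; returns (picture, depth): 400x640x3 uint8, red, green, blue; 400x640 float32, mm along the optical axis (not along the pixel's ray), 0 where there is no reading.
- ctrl.camera_info(name): a dict with "intrinsics" (3x3 intrinsics, pixels), "R" (3x3) and "t" (3): a world point X has camera coordinates R X + t. Camera axes: x right, y down, z forward; pixel columns grow to the right and rows downward; lengths in mm; the calibration is good to about 2 mm. A picture is of the moment at which its call begins. camera_info takes no time and is no camera call.
- ctrl.close_job(): hands the job in; it is judged then, once.
The state is a dict: "t": time; "qpos": joint angles; "qvel": joint speeds; "joint_torque": joint torques, N m; "ee_pos": TCP position; "orientation": TCP orientation; "ft_force": force on the tool from outside, world axes, zero at the start; "moment": the same for the moment, N m; "width": finger opening in mm; "grasp_force": force on a finger pad.
Only numpy, scipy, OpenCV 4.12 (cv2) and the standard library are available. Lean on these libraries where they do the work, as an engineer would, in place of code of your own. Each camera call takes 0.05 s, during which the arm holds its last target. There are 200 camera calls.

## Working session

There is one attempt and no reset: what is moved stays moved. The work goes in short steps, Python scripts to look and compute and a tool call to move; the robot and the scene stay as the last step left them, time stands still between calls to the robot, and variables do not carry over. Pictures are saved under pics/ and viewed, at most 10 in all, crops included, and the job is handed in when it is done.

Besides the shell and the picture viewer there is one more tool, called after ">>>" as name(argument=value, ...) on one line, values as JSON. servo_tool: Moves the arm, as the interface text tells. Its arguments: {"type":"object","properties":{"rows":{"type":"array","items":{"type":"array","items":{"type":"number"}}}},"required":["rows"]}

```bash
mkdir -p pics
python3 - <<'E'
from workcell import ctrl
import cv2,numpy as np,pickle
o=ctrl.get_obs();print({k:np.round(o[k],3) for k in('t','ee_pos','orientation','width','ft_force')})
d={}
for n in('top','side'):
    im,dp=ctrl.get_image(n);ci=ctrl.camera_info(n);d[n]=(im,dp,ci)
    cv2.imwrite(f'pics/{n}0.png',im[:,:,::-1]);print(n,ci)
pickle.dump(d,open('d0.pkl','wb'))
E
```

```text
{'t': np.float64(0.0), 'ee_pos': array([ 171.894, -600.311,  221.933]), 'orientation': array([-3.11 , -0.436,  0.   ]), 'width': np.float64(87.618), 'ft_force': array([-0.667,  0.027,  0.331])}
top {'intrinsics': array([[473.17131024,   0.        , 314.93947989],
       [  0.        , 473.17131024, 202.30899356],
       [  0.        ,   0.        ,   1.        ]]), 'R': array([[ 0.00253857, -0.99999256, -0.00290588],
       [-0.99532412, -0.00224611, -0.09656528],
       [ 0.09655803,  0.00313743, -0.99532241]]), 't': array([ -40.62953245,  527.28231252, 1036.46401757])}
side {'intrinsics': array([[411.70313885,   0.        , 323.88170106],
       [  0.        , 411.70313885, 208.3727633 ],
       [  0.        ,   0.        ,   1.        ]]), 'R': array([[ 0.99172866, -0.12805885,  0.00867122],
       [-0.07462858, -0.63027448, -0.77277724],
       [ 0.10442622,  0.76573822, -0.63461811]]), 't': array([-543.78192089,   89.86272666,  955.35075072])}
```

View pics/top0.png

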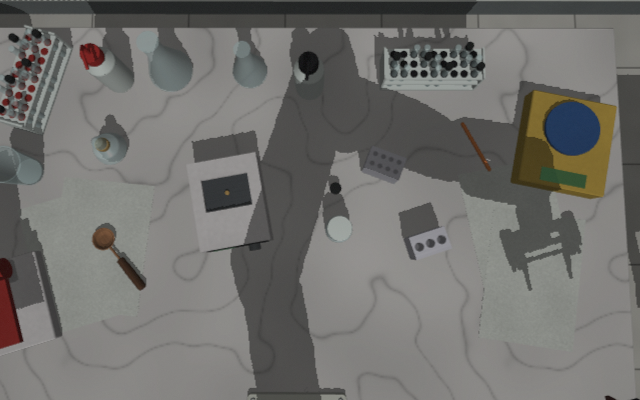

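View pics/side0.png

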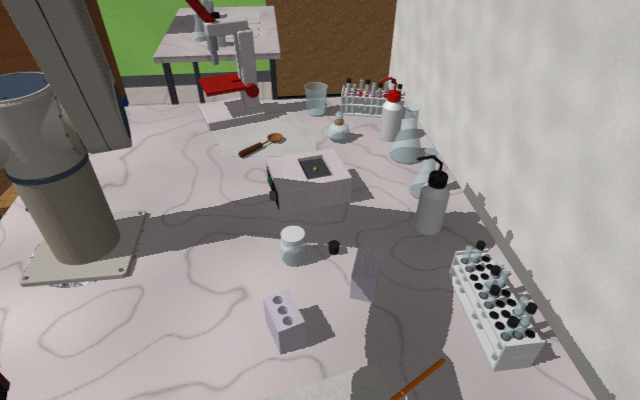

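The top view shows the wide block at about (428,242), the narrow one at (385,165) and the well at (227,193). Its brass pin is at (227,193) and the panel is towards the image bottom, at (255,245). A cap and a jar stand near (335,187) and (339,229).

```bash
cat > h.py <<'E'
import cv2,numpy as np
def world(dp,ci):
    K,R,t=ci['intrinsics'],ci['R'],ci['t'];v,u=np.indices(dp.shape)
    c=np.stack([(u-K[0,2])/K[0,0]*dp,(v-K[1,2])/K[1,1]*dp,dp],-1)
    return (c-t)@R
def rect(W,dp,box,z0,z1,nm):
    u0,u1,v0,v1=box;m=np.zeros(dp.shape,bool);m[v0:v1,u0:u1]=1
    m&=(dp>0)&(W[...,2]>z0)&(W[...,2]<z1)
    n,l,s,_=cv2.connectedComponentsWithStats(m.astype(np.uint8))
    m=l==1+np.argmax(s[1:,4])
    P=W[m];(c,sz,a)=cv2.minAreaRect(P[:,:2].astype(np.float32))
    print(nm,m.sum(),'c',np.round(c,1),'size',np.round(sz,1),'deg',round(a,1),'z',np.round(np.median(P[:,2]),1))
E
python3 - <<'E'
import pickle;from h import *
d=pickle.load(open('d0.pkl','rb'))
im,dp,ci=d['top'];W=world(dp,ci)
rect(W,dp,(395,465,215,270),62,78,'wide');rect(W,dp,(350,415,140,190),62,78,'narrow')
rect(W,dp,(180,275,145,260),78,88,'heater');rect(W,dp,(200,253,172,213),64,76.5,'well')
rect(W,dp,(320,360,170,250),20,200,'jar')
im,dp,ci=d['side'];W=world(dp,ci)
rect(W,dp,(255,315,280,355),62,78,'wide s');rect(W,dp,(255,360,140,215),77,88,'heater s');rect(W,dp,(295,335,150,182),64,76.5,'well s')
E
```

```text
wide 757 c [ 437.  -283.8] size [50.5 81.2] deg 18.4 z 70.9
narrow 777 c [ 610.4 -190.3] size [80.  51.4] deg 69.5 z 70.9
heater 4780 c [523.5 147.1] size [190.3 150.9] deg 10.6 z 83.3
well 1404 c [543.7 151.8] size [69.3 99.9] deg 10.3 z 73.2
jar 575 c [467.6 -89.7] size [57.2 58.1] deg 45.1 z 75.5
wide s 1007 c [ 436.3 -284.1] size [50.5 82.2] deg 18.4 z 70.5
heater s 2031 c [522.4 146.7] size [191.  156.3] deg 10.5 z 82.9
well s 482 c [543.  159.3] size [67.3 93.1] deg 10.8 z 73.2
```

```bash
cat > go.py <<'E'
import sys;from workcell import ctrl;import numpy as np
from scipy.spatial.transform import Rotation as Ro
# target x y z, angle (deg) of tool y; tool down
x,y,z,a=map(float,sys.argv[1:5]);o=ctrl.get_obs();R=Ro.from_rotvec(o['orientation'])
a=np.radians(a);Y=np.array([np.cos(a),np.sin(a),0]);Z=np.array([0,0,-1.]);T=Ro.from_matrix(np.stack([np.cross(Y,Z),Y,Z],1))
print('turn',np.round((R.inv()*T).as_rotvec()/1.5,4),'shift',np.round(R.inv().apply(np.array([x,y,z])-o['ee_pos'])/200,4))
print('t',o['t'],'p',np.round(o['ee_pos'],1),'q',np.round(o['qpos'],2),'w',round(float(o['width']),1),'F',np.round(o['ft_force'],1),'grip',round(float(o['grasp_force']),1))
E
python3 go.py 437 -284 160 18.4
```

```text
turn [-7.0000e-04 -8.0000e-04 -1.0754e+00] shift [ 1.7097 -1.1555  0.3116]
t 0.1 p [ 171.9 -600.4  222. ] q [-1.31  0.42  1.63  0.    1.09 -0.02] w 87.8 F [ 0.1 -0.4  0.4] grip 0.0
```

>>> servo_tool(rows=[[0,0,-0.12,0.18,-0.12,0,87.8],[0,0,-0.24,0.38,-0.26,0,87.8],[0,0,-0.36,0.56,-0.38,0,87.8],[0,0,-0.48,0.72,-0.49,0,87.8],[0,0,-0.6,0.85,-0.575,0,87.8],[0,0,-0.6,0.85,-0.575,0,87.8]])

```text
t: 0.85
ee_pos: [304.6, -442.1, 222.5]
orientation: [-2.609, -1.749, -0.0]
ft_force: [0.4, 0.6, 0.5]
width: 87.8
grasp_force: 0.0
```

```bash
python3 go.py 437 -284 160 18.4
```

```text
turn [-3.00e-04 -4.00e-04 -4.74e-01] shift [0.9826 0.3121 0.3128]
t 0.85 p [ 304.6 -442.1  222.5] q [-0.99  0.29  1.82  0.    1.02 -0.6 ] w 87.8 F [0.4 0.6 0.5] grip 0.0
```

>>> servo_tool(rows=[[0,0,-0.12,0.22,0.07,0.03,87.8],[0,0,-0.24,0.46,0.15,0.1,87.8],[0,0,-0.36,0.7,0.22,0.2,87.8],[0,0,-0.474,0.9,0.286,0.28,87.8],[0,0,-0.474,0.983,0.312,0.313,87.8],[0,0,-0.474,0.983,0.312,0.313,87.8],[0,0,-0.474,0.983,0.312,0.313,87.8]])

```text
t: 1.72
ee_pos: [436.2, -287.0, 160.5]
orientation: [1.844, 2.543, -0.0]
ft_force: [0.1, 0.4, 0.0]
width: 87.6
grasp_force: 0.0
```

```bash
python3 - <<'E'
from workcell import ctrl
import cv2,numpy as np
ims=[ctrl.get_image(n)[0] for n in('top','side')]
a=cv2.resize(ims[0][170:370,320:520],(400,400));b=cv2.resize(ims[1][200:400,180:380],(400,400))
cv2.imwrite('pics/1.png',np.hstack([a,b])[:,:,::-1])
E
python3 go.py 437 -284 26 18.4
```

```text
turn [ 0.0003  0.0006 -0.0034] shift [0.0134 0.0083 0.6732]
t 1.825 p [ 436.2 -287.   160.6] q [-0.6   0.36  1.9  -0.    0.88 -0.92] w 87.8 F [-0.5  0.  -0.4] grip 0.0
```

View pics/1.png

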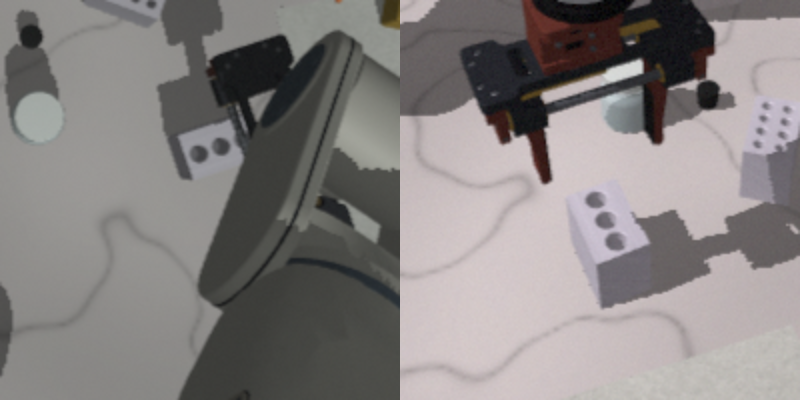

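The picture shows the open fingers straddling the wide block across its 50 mm side. The block's top is at about (605,220) in the side crop. I'll descend to grasp it.

>>> servo_tool(rows=[[0,0,-0.003,0.013,0.008,0.1,87.8],[0,0,-0.003,0.013,0.008,0.25,87.8],[0,0,-0.003,0.013,0.008,0.4,87.8],[0,0,-0.003,0.013,0.008,0.52,87.8],[0,0,-0.003,0.013,0.008,0.62,87.8],[0,0,-0.003,0.013,0.008,0.673,87.8],[0,0,-0.003,0.013,0.008,0.673,87.8],[0,0,-0.003,0.013,0.008,0.673,87.8]])

```text
t: 2.82
ee_pos: [437.6, -283.2, 26.2]
orientation: [1.835, 2.549, 0.0]
ft_force: [-0.6, -0.3, 1.7]
width: 88.0
grasp_force: 0.0
```

```bash
python3 go.py 437 -284 26 18.4
```

```text
turn [0.0005 0.0006 0.0012] shift [-0.0028 -0.0043  0.001 ]
t 2.825 p [ 437.6 -283.2   26.2] q [-0.6   0.59  1.96 -0.    0.59 -0.92] w 88.0 F [-0.6 -0.3  1.7] grip 0.0
```

>>> servo_tool(rows=[[0,0,0,0,0,0,70],[0,0,0,0,0,0,55],[0,0,0,0,0,0,45],[0,0,0,0,0,0,40],[0,0,0,0,0,0,40],[0,0,0,0,0,0,40],[0,0,0,0,0,0,40],[0,0,0,0,0,0,40]])

```text
t: 3.82
ee_pos: [437.1, -282.6, 25.5]
orientation: [-1.834, -2.55, 0.0]
ft_force: [-3.2, -0.5, 5.2]
width: 49.7
grasp_force: 30.0
```

>>> servo_tool(rows=[[0,0,0,0,0,-0.05,40],[0,0,0,0,0,-0.15,40],[0,0,0,0,0,-0.3,40],[0,0,0,0,0,-0.45,40],[0,0,0,0,0,-0.6,40],[0,0,0,0,0,-0.7,40],[0,0,0,0,0,-0.7,40],[0,0,0,0,0,-0.7,40]])

```text
t: 4.82
ee_pos: [436.5, -282.1, 164.5]
orientation: [-1.834, -2.549, -0.0]
ft_force: [-0.7, -1.1, -6.9]
width: 49.6
grasp_force: 30.0
```

```bash
python3 go.py 543.5 151 165 10.4
```

```text
turn [-0.0008 -0.001   0.0947] shift [ 1.8829e+00  1.1955e+00 -1.0000e-03]
t 4.825 p [ 436.5 -282.1  164.5] q [-0.6   0.35  1.9   0.    0.89 -0.92] w 49.6 F [-0.7 -1.1 -6.9] grip 30.0
```

>>> servo_tool(rows=[[0,0,0.01,0.07,0.04,0,40],[0,0,0.02,0.2,0.12,0,40],[0,0,0.03,0.36,0.22,0,40],[0,0,0.04,0.52,0.33,0,40],[0,0,0.05,0.68,0.43,0,40],[0,0,0.05,0.82,0.52,0,40],[0,0,0.05,0.91,0.58,0,40],[0,0,0.05,0.95,0.6,0,40],[0,0,0.05,0.95,0.6,0,40]])

```text
t: 5.95
ee_pos: [490.1, -64.2, 164.7]
orientation: [-1.927, -2.479, 0.001]
ft_force: [-0.5, -0.1, -6.6]
width: 50.0
grasp_force: 30.0
```

```bash
python3 go.py 543.5 151 165 10.4
```

```text
turn [-0.0011 -0.0003  0.0453] shift [ 0.9765  0.5245 -0.0018]
t 5.95 p [490.1 -64.2 164.7] q [-0.15  0.32  1.96 -0.    0.87 -0.4 ] w 50.0 F [-0.5 -0.1 -6.6] grip 30.0
```

>>> servo_tool(rows=[[0,0,0.01,0.07,0.04,0,40],[0,0,0.02,0.2,0.11,0,40],[0,0,0.03,0.36,0.19,0,40],[0,0,0.04,0.52,0.28,0,40],[0,0,0.045,0.68,0.37,0,40],[0,0,0.045,0.82,0.44,0,40],[0,0,0.045,0.92,0.49,0,40],[0,0,0.045,0.976,0.524,0,40],[0,0,0.045,0.976,0.524,0,40],[0,0,0.045,0.976,0.524,0,40]])

```text
t: 7.2
ee_pos: [543.9, 149.7, 165.3]
orientation: [-2.012, -2.412, 0.001]
ft_force: [-0.7, 0.4, -7.8]
width: 49.7
grasp_force: 30.0
```

```bash
python3 go.py 543.5 151 165 10.4
python3 - <<'E'
from workcell import ctrl
import cv2,pickle;from h import *
d={};ims=[]
for n in('top','side'):
    im,dp=ctrl.get_image(n);d[n]=(im,dp,ctrl.camera_info(n));ims.append(im)
pickle.dump(d,open('d1.pkl','wb'))
a=cv2.resize(ims[0][120:280,160:320],(400,400));b=cv2.resize(ims[1][50:210,240:400],(400,400))
cv2.imwrite('pics/2.png',np.hstack([a,b])[:,:,::-1])
for n in d:
    im,dp,ci=d[n];W=world(dp,ci);m=(dp>0)&(abs(W[...,0]-543)<90)&(abs(W[...,1]-151)<100)
    z=W[m][:,2];print(n,np.histogram(z,np.arange(70,260,10)))
E
```

```text
turn [-0.0005  0.0003 -0.0007] shift [ 0.0069 -0.0007  0.0014]
t 7.2 p [543.9 149.7 165.3] q [ 0.25  0.41  1.81 -0.    0.92  0.07] w 49.7 F [-0.7  0.4 -7.8] grip 30.0
top (array([ 459, 1922,    0,    0,    0,    0,    1,   23,   30,   52,   39,
         41,   37,  102,  149,    0,    0,    3]), array([ 70,  80,  90, 100, 110, 120, 130, 140, 150, 160, 170, 180, 190,
       200, 210, 220, 230, 240, 250]))
side (array([ 751, 1451,    0,    0,    0,    0,    1,   84,   93,   99,  105,
        109,  111,  228,  253,   59,   51,   37]), array([ 70,  80,  90, 100, 110, 120, 130, 140, 150, 160, 170, 180, 190,
       200, 210, 220, 230, 240, 250]))
```

View pics/2.png

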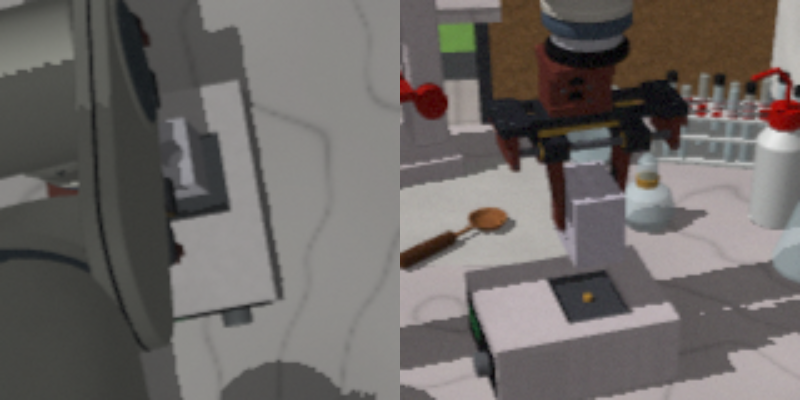

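The block is held square and upright above the well. In the side crop the block is at (595,215), and the well and pin are at (588,295). I'll measure its offset in the grip.

Run:
```python
import pickle;from h import *
d=pickle.load(open('d1.pkl','rb'));a=np.radians(10.4);ex=np.array([np.cos(a),np.sin(a)]);ey=np.array([-ex[1],ex[0]])
p=lambda x:np.round(np.percentile(x,[1,5,25,50,75,95,99]),1)
for n in d:
    im,dp,ci=d[n];W=world(dp,ci);q=W[...,:2]-[543.5,151];X=q@ex;Y=q@ey;Z=W[...,2]
    m=(dp>0)&(abs(X)<45)&(abs(Y)<60)
    g=m&(Z>136)&(Z<190);print(n,'X',p(X[g]),'Y',p(Y[g]))
    g=m&(Z>204)&(Z<212);print(' top X',p(X[g]),'Y',p(Y[g]),'z',p(Z[g]))
    f=m&(Z>140)&(Z<200)&(abs(X)<18)&(Y<-25)
    if f.sum()>20: print(' front face Y=c+kX+tZ',np.round(np.linalg.lstsq(np.c_[np.ones(f.sum()),X[f],Z[f]-140],Y[f],rcond=None)[0],3))
    g=m&(Z>130)&(Z<150);print(' zmin',p(Z[g]))
    w=m&(Z>64)&(Z<77);print(' well X',p(X[w]),'Y',p(Y[w]))
```

```text
top X [-25.3 -24.9 -20.1   1.    8.2  20.   24.7] Y [-42.9 -42.8 -42.5 -40.4 -24.5 -18.4 -17.9]
 top X [-24.9 -23.1 -14.2   2.5  15.8  23.1  25.2] Y [-42.7 -42.5 -39.7 -35.2 -28.8 -22.6 -21.4] z [205.1 207.3 209.1 210.1 210.9 211.6 211.9]
 front face Y=c+kX+tZ [-3.9734e+01  1.7000e-01 -7.0000e-03]
 zmin [139.7 141.2 144.5 146.2 148.6 149.9 149.9]
 well X [-33.8 -32.9 -26.  -16.6   8.   29.5  34.2] Y [-48.8 -47.9 -43.  -37.1 -24.5  -7.   -1.2]
side X [-34.8 -33.1 -25.4 -10.    7.7  21.   23.7] Y [-44.9 -43.9 -42.5 -41.2 -37.1   0.6  25.7]
 top X [-37.  -26.4 -13.8   2.5  13.3  23.1  31.8] Y [-44.1 -42.8 -31.2 -11.8   8.5  33.2  36.7] z [204.2 204.9 208.3 210.1 210.9 211.6 211.9]
 front face Y=c+kX+tZ [-4.1892e+01  6.0000e-03  1.0000e-03]
 zmin [140.  140.4 142.9 145.1 147.5 149.3 149.6]
 well X [-32.1 -29.1 -16.4   1.   17.7  31.7  33.6] Y [-35.9 -32.4 -15.    8.5  31.4  49.7  52.7]
```

>>> servo_tool(rows=[[0,0,0,0.01,0,0.04,40],[0,0,0,0.011,0,0.1,40],[0,0,0,0.011,0,0.16,40],[0,0,0,0.011,0,0.21,40],[0,0,0,0.011,0,0.25,40],[0,0,0,0.011,0,0.28,40],[0,0,0,0.011,0,0.3,40],[0,0,0,0.011,0,0.315,40],[0,0,0,0.011,0,0.315,40],[0,0,0,0.011,0,0.315,40]])

```text
t: 8.55
ee_pos: [544.0, 152.8, 102.7]
orientation: [2.012, 2.413, 0.0]
ft_force: [0.1, -0.0, -5.7]
width: 49.9
grasp_force: 30.0
```

>>> servo_tool(rows=[[0,0,0,0,0,0.005,40],[0,0,0,0,0,0.01,40],[0,0,0,0,0,0.015,40],[0,0,0,0,0,0.015,40],[0,0,0,0,0,0.015,40]])

```text
t: 9.18
ee_pos: [544.0, 152.8, 99.6]
orientation: [2.011, 2.413, 0.0]
ft_force: [0.9, -0.3, -5.9]
width: 49.9
grasp_force: 30.0
```

>>> servo_tool(rows=[[0,0,0,0,0,0.005,40],[0,0,0,0,0,0.005,40],[0,0,0,0,0,0.005,40]])

```text
t: 9.55
ee_pos: [543.9, 152.8, 98.5]
orientation: [2.012, 2.413, 0.0]
ft_force: [0.9, -0.3, -6.3]
width: 50.0
grasp_force: 30.0
```

>>> servo_tool(rows=[[0,0,0,0,0,0.003,40],[0,0,0,0,0,0.005,40],[0,0,0,0,0,0.005,40]])

```text
t: 9.93
ee_pos: [543.9, 152.8, 97.6]
orientation: [2.011, 2.413, 0.0]
ft_force: [1.9, 0.1, -3.8]
width: 49.8
grasp_force: 30.0
```

>>> servo_tool(rows=[[0,0,0,0,0,0.002,40],[0,0,0,0,0,0.003,40],[0,0,0,0,0,0.003,40]])

```text
t: 10.3
ee_pos: [544.0, 152.8, 97.6]
orientation: [2.011, 2.413, 0.0]
ft_force: [-1.3, -0.2, 5.3]
width: 49.8
grasp_force: 30.0
```

The block is seated: the force has reversed and z has stopped at the expected 97.5. I'll release it and retreat straight up.

>>> servo_tool(rows=[[0,0,0,0,0,0,52],[0,0,0,0,0,0,60],[0,0,0,0,0,0,75],[0,0,0,0,0,0,87.8],[0,0,0,0,0,0,87.8],[0,0,0,0,0,0,87.8]])

```text
t: 11.05
ee_pos: [543.8, 152.8, 96.8]
orientation: [-2.012, -2.413, 0.0]
ft_force: [-0.3, -0.6, -0.2]
width: 87.6
grasp_force: 0.0
```

>>> servo_tool(rows=[[0,0,0,0,0,-0.05,87.8],[0,0,0,0,0,-0.15,87.8],[0,0,0,0,0,-0.3,87.8],[0,0,0,0,0,-0.5,87.8],[0,0,0,0,0,-0.7,87.8],[0,0,0,0,0,-0.85,87.8],[0,0,0,0,0,-0.9,87.8],[0,0,0,0,0,-0.9,87.8]])

```text
t: 12.05
ee_pos: [543.9, 152.8, 277.2]
orientation: [2.011, 2.413, 0.001]
ft_force: [-0.4, 0.0, 0.2]
width: 87.8
grasp_force: 0.0
```

Run:
```python
from workcell import ctrl
import cv2;from h import *
ims=[]
for n,box in(('top',(180,275,145,260)),('side',(270,360,90,200))):
    im,dp=ctrl.get_image(n);ims.append(im);W=world(dp,ctrl.camera_info(n));rect(W,dp,box,136,148,n)
    P=W[(abs(W[...,2]-142)<5)&(abs(W[...,0]-543)<60)&(abs(W[...,1]-151)<60)&(dp>0)]
    print('plane tilt z',np.round(np.linalg.lstsq(np.c_[P[:,:2]-[543,151],np.ones(len(P))],P[:,2],rcond=None)[0],3))
a=cv2.resize(ims[0][120:280,160:320],(400,400));b=cv2.resize(ims[1][70:230,240:400],(400,400))
cv2.imwrite('pics/3.png',np.hstack([a,b])[:,:,::-1]);o=ctrl.get_obs();print(o['t'],o['ee_pos'],o['ft_force'],o['width'])
```

```text
top 590 c [546.1 141.3] size [50.2 59.6] deg 9.9 z 143.1
plane tilt z [4.00000e-03 6.00000e-03 1.42989e+02]
side 372 c [542.6 152.6] size [52.  86.9] deg 9.0 z 142.5
plane tilt z [8.00000e-03 1.30000e-02 1.42141e+02]
12.15 [543.08367767 152.56724484 275.62324227] [-0.19158564  0.42960185 -0.53258634] 87.69497563883625
```

View pics/3.png

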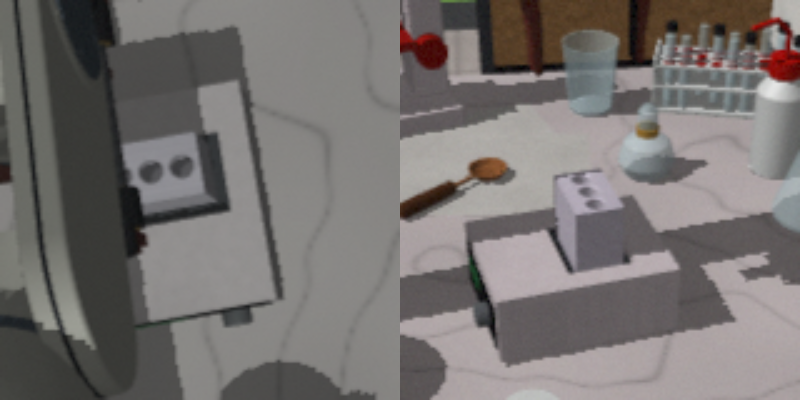

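The block stands upright and level inside the well, at (590,220) in the side crop. Its top is at about 142 mm, which means it rests on the floor, and the gripper is clear.

```bash
python3 -c "
from workcell import ctrl;print(ctrl.close_job())"
```

```text
the job is handed in; nothing more can be done
None
```

The three-hole block is released, standing upright and level on the well floor (top at about 142 mm, as it should be when seated), so it should be holding the pin down, though I did not read the pin itself; the other block was not touched, and I handed the job in at about 12 s.

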